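# Lay out the stripped amplifier's parts in their trays

## Task

The amplifier has been stripped: set each of the four parts (heat sink, transformer, large capacitor, small capacitor) upright into the shallow white tray whose shape and size match it, standing flat on the tray's floor inside the lip. Set the parts down without dropping them or knocking any over, and leave the multimeter and the solder reel where they are.

Things in the scene. Friction and masses are not known exactly. Their poses are not given: they have to be found in the camera images.
- heatsink_mid (a point): finned grey aluminium heat sink, 100 mm long (its x), 40 mm wide (its y), 52 mm high; five upright fins run along its length and the outer two make its flat long sides; about 0.3 kg. Origin: its centre, half-way up; z up. Stands upright on the bench at the start.
- transformer_mid (a point): mains transformer: dark steel core 66 mm long (its x), 32 mm wide (its y), with a copper winding 44 mm long and 52 mm wide that sticks out of both long sides between 11 and 47 mm above the underside (flat faces, grip these), on a 66 x 52 mm foot plate 4 mm thick; 56 mm high in all; about 0.55 kg. Origin: its centre, half-way up; z up. Stands upright on the bench at the start.
- big_capacitor_mid (a point): large round capacitor, blue sleeve, aluminium top with two small brass studs (3 mm high, on top of the height given), 52 mm diameter, 70 mm high; about 0.2 kg. Origin: its centre, half-way up; z up. Stands upright on the bench at the start.
- small_capacitor_mid (a point): small round capacitor, the same look, 34 mm diameter, 52 mm high; about 0.08 kg. Origin: its centre, half-way up; z up. Stands upright on the bench at the start.
- heatsink_tray: shallow tray for the heat sink: the longest, narrow rectangle, inside 116 mm (its x) by 56 mm (its y), leaving 8 mm all round the part. Fixed to the bench. White lip 4 mm wide and 6 mm high over the bench, dark foam floor 2.5 mm over the bench. Origin: centre of its underside, at bench height; x along its length.
- transformer_tray: shallow tray for the transformer: the nearly square rectangle, inside 82 mm (its x) by 68 mm (its y), leaving 8 mm all round the part. Fixed to the bench. White lip 4 mm wide and 6 mm high over the bench, dark foam floor 2.5 mm over the bench. Origin: centre of its underside, at bench height; x along its longer side.
- big_capacitor_tray: shallow tray for the large capacitor: the larger round one, inside diameter 68 mm, leaving 8 mm all round. Fixed to the bench. White lip 4 mm wide and 6 mm high over the bench, dark foam floor 2.5 mm over the bench. Origin: centre of its underside, at bench height; z up.
- small_capacitor_tray: shallow tray for the small capacitor: the smaller round one, inside diameter 50 mm, leaving 8 mm all round. Fixed to the bench. White lip 4 mm wide and 6 mm high over the bench, dark foam floor 2.5 mm over the bench. Origin: centre of its underside, at bench height; z up.
- multimeter: bystander: orange and black hand multimeter lying on its back at the robot's right, 85 x 170 mm (its y), 40 to 44 mm high. Origin: centre of its underside.
- solder_reel: bystander: grey reel of solder standing on end at the robot's left, 60 mm diameter, 46 mm high. Origin: centre of its underside.
Mind the look-alikes: they are no part of the job. What is shaped like the part that bears transformer_mid but purple is not meant.

How it is judged:
At the end, for the whole second after the job is handed in: Each part stands upright (within 2 degrees), flat on the floor inside the lip of its matching tray: centre within 11 mm (capacitors) or 13.5 mm (heat sink, transformer) of the tray's, these two lined up with the tray within 18 degrees (either way round), all at rest (horizontal distance between heatsink_mid and heatsink_tray below 0.0135 m and z of heatsink_mid in the frame of heatsink_tray between 0.0245 and 0.0305 m and angle between each of heatsink_mid, transformer_mid, big_capacitor_mid, small_capacitor_mid's own z axis and vertical below 0.035 rad and linear speed of each of heatsink, transformer, big_capacitor, small_capacitor below 0.01 m/s and angular speed of each of heatsink, transformer, big_capacitor, small_capacitor below 0.1 rad/s and angle between the x axis of heatsink_mid and the x axis of heatsink_tray, either way round below 0.32 rad and horizontal distance between transformer_mid and transformer_tray below 0.0135 m and z of transformer_mid in the frame of transformer_tray between 0.0265 and 0.0325 m and angle between the x axis of transformer_mid and the x axis of transformer_tray, either way round below 0.32 rad and horizontal distance between big_capacitor_mid and big_capacitor_tray below 0.011 m and z of big_capacitor_mid in the frame of big_capacitor_tray between 0.0335 and 0.0395 m and horizontal distance between small_capacitor_mid and small_capacitor_tray below 0.011 m and z of small_capacitor_mid in the frame of small_capacitor_tray between 0.0245 and 0.0305 m); the robot touches nothing.
It fails at once if the heatsink is dropped, thrown or knocked over (moves faster than 0.6 m/s without being held, or leans more than 45 degrees) ((linear speed of heatsink above 0.6 m/s and contact force between the fingers and heatsink below 0.05 N) or angle between heatsink_mid's own z axis and vertical above 0.785 rad).
It fails at once if the transformer is dropped, thrown or knocked over (moves faster than 0.6 m/s without being held, or leans more than 45 degrees) ((linear speed of transformer above 0.6 m/s and contact force between the fingers and transformer below 0.05 N) or angle between transformer_mid's own z axis and vertical above 0.785 rad).
It fails at once if the big capacitor is dropped, thrown or knocked over (moves faster than 0.6 m/s without being held, or leans more than 45 degrees) ((linear speed of big_capacitor above 0.6 m/s and contact force between the fingers and big_capacitor below 0.05 N) or angle between big_capacitor_mid's own z axis and vertical above 0.785 rad).
It fails at once if the small capacitor is dropped, thrown or knocked over (moves faster than 0.6 m/s without being held, or leans more than 45 degrees) ((linear speed of small_capacitor above 0.6 m/s and contact force between the fingers and small_capacitor below 0.05 N) or angle between small_capacitor_mid's own z axis and vertical above 0.785 rad).
It fails at once if the multimeter or the solder reel is pushed away from its place (more than 30 mm) (distance of any of multimeter, solder_reel from where it was at the start of the episode above 0.03 m).
It also fails if it takes over 112 s, if anything falls off the work surface, if the arm or the gripper's body presses on something with over 40 N, if the wrist force passes 120 N, or if a joint passes its speed limit or range.

## Robot

A 6-joint arm with a two-finger parallel gripper is mounted at the origin on the work surface. World frame = base frame: x ahead of the robot, y to its left, z up, the work surface at z = 0. Lengths are in m, angles in rad, forces in N, time in s.
With the tool pointing down it reaches from about 0.275 to 0.75 m from the base axis. Payload 10.2 kg.
Tool frame: the origin (TCP) lies on the centre line of the jaws, within the pads' length; the fingertips stand 19 mm ahead of it and the grasp point (between the pads) is the TCP; z points along the fingers, y is the line along which they close (so a half turn about z gives the same grasp; the last joint's range is limited). The gripper opens to 88 mm and grips with 3 to 60 N. Pads are 18 mm wide; open, the fingers measure 123 mm over their backs; the gripper's body (75 mm by 187 mm) begins 45 mm behind the grasp point.
Start: joints at [-1.567, 0.313, 1.498, -0, 1.331, -0.223], TCP at [0.118, -0.512, 0.258] pointing down, gripper open.
Joint ranges: [-2.94, 2.94], [-0.97, 2.17], [0.19, 2.56], [-1.23, 4.37], [0.02, 3.11], [-2.88, 2.88]. Speed limits (rad/s): [2.39, 2.39, 3.01, 3.14, 3.14, 3.14].

## Interface

Orientations are given as a unit quaternion [w, x, y, z].
In Python, from rig import get_obs, get_image, close_job, boxes_of, tip_of gives the robot as it stands.
- The arm moves only by the shell command python3 -m pendant 'ROWS' [OPENING] [FORCE]. ROWS is JSON, a list of rows, each a list of 2 entries, a list of its own where there are three numbers: the shift along the tool's x, y, z scaled (see below), then the turn about the tool's z scaled (see below). In form: [[[x, y, z], turn], ...]. A call has 1 to 8 rows; each row is the pose to reach, as a shift and turn from the pose commanded when the call began, along the tool's axes at that moment, turning the shorter way round; what a row does not reach only later rows make up. The controller multiplies each number of a shift by 60 cm and each number of a turn by 360 degrees. A row lasts 1/8 s, in which the tool goes at most 62.5 mm and 10.7 degrees, less where a joint would pass 70% of its speed; a pose out of reach is approached as far as the arm can. A call with a number of a shift or a turn outside -1 to 1 is refused whole. A call with a gripper value outside its range is refused whole. OPENING is the gripper command: -1 is shut, 1 is fully open, values between are in proportion, set as the call begins (- or left out, the last holds). The fingers move at their own pace and stop on an object; FORCE is the grip in N (left out, the last holds). Time passes only in rows, so rows that repeat a pose let the fingers close. It gives the time, the measured TCP pose, the force, the opening and the grip force at its end, in the units of the state.
- get_obs(): the state, without advancing time (a new reading comes with each control period).
- get_image(name): name is "side" or "top" or "wrist"; returns a dict with "frame" (400x640x3 uint8, blue, green, red), "fovy" (degrees; the focal length in pixels is half the picture's height over the tangent of half this angle, whatever the lens; pixels are square), "cx", "cy" (the principal point, pixels), "world_to_cam" (4x4, takes a point from world to camera coordinates); the wrist camera has in their place "T_tool_cam" (4x4, takes a point from camera to tool coordinates, whose origin is the TCP and whose axes are the flange's). Camera axes: x right, y down, z forward; pixel columns grow to the right and rows downward; lengths in m; the calibration is good to about 2 mm. A picture is of the moment at which its call begins: read the wrist's pose just before it. There is no depth.
- close_job(): hands the job in; it is judged then, once.
Trained networks look in a picture, given as the dict that the camera call returned (one of the last four; its "shot" number tells which), for a name from the list of things; names that differ only in an ending like _2 or _b are one class to them, and where a whole thing is asked for, a point or a joint stands for the part that bears it (a point fixed in the world has none). Each returns a list of dicts, best first, with "p" (0 to 1); they miss things now and then, are a little off and sometimes report something else, mostly with a low value. They report only what shows in the picture. A call takes as long as a camera call. They do not tell look-alikes from the thing itself.
- boxes_of(target, picture): "point" ([column, row] in pixels, amid what is visible of it).
- tip_of(target, picture): "point" ([column, row] in pixels: a listed point, or the origin of a listed thing).
The state is a dict: "clock": time; "joint_positions": joint angles; "dq": joint speeds; "tau": joint torques, N m; "tcp_pos": TCP position; "eef_rot": TCP orientation; "ft_force": force on the tool from outside, world axes, zero at the start; "torque": the same for the moment, N m; "finger_gap": opening from 0.0 (shut) to 1.0 (fully open); "finger_force": force on a finger pad.
Only numpy, scipy, OpenCV 4.12 (cv2) and the standard library are available. Lean on these libraries where they do the work, as an engineer would, in place of code of your own. Each camera call takes 0.05 s, during which the arm holds its last target. There are 200 camera calls.

## Working session

There is one attempt and no reset: what is moved stays moved. The work goes in short steps, Python scripts to look and compute and a shell command to move; the robot and the scene stay as the last step left them, time stands still between calls to the robot, and variables do not carry over. Pictures are saved under pics/ and viewed, at most 14 in all, crops included, and the job is handed in when it is done.

```bash
ls; mkdir -p pics
cat > h.py <<'E'
import numpy as np,cv2
from scipy.spatial.transform import Rotation as R
from rig import get_obs,get_image,close_job,boxes_of,tip_of
N=dict(heatsink_mid=.026,transformer_mid=.028,big_capacitor_mid=.035,small_capacitor_mid=.026,heatsink_tray=0,transformer_tray=0,big_capacitor_tray=0,small_capacitor_tray=0)
def rot(o): q=o["eef_rot"]; return R.from_quat([q[1],q[2],q[3],q[0]])
def cam(im,o=None):
    f=200/np.tan(np.radians(im["fovy"])/2)
    if "world_to_cam" in im: T=np.linalg.inv(np.array(im["world_to_cam"]))
    else:
        W=np.eye(4);W[:3,:3]=rot(o).as_matrix();W[:3,3]=o["tcp_pos"];T=W@np.array(im["T_tool_cam"])
    return f,T
def unproj(p,z,im,o=None):
    f,T=cam(im,o)
    d=T[:3,:3]@np.array([(p[0]-im["cx"])/f,(p[1]-im["cy"])/f,1]); c=T[:3,3]
    return (c+d*(z-c[2])/d[2])[:2]
def proj(P,im,o=None):
    f,T=cam(im,o); c=np.linalg.inv(T)@np.append(P,1)
    return np.array([im["cx"]+f*c[0]/c[2],im["cy"]+f*c[1]/c[2]])
def rel(x,y,z,yaw=None):
    """scaled shift/turn from current TCP to world target; yaw = world dir of tool y (jaw line), mod pi"""
    o=get_obs(); r=rot(o); s=r.inv().apply(np.array([x,y,z])-o["tcp_pos"])/.6
    ty=r.as_matrix()[:,1]; cur=np.arctan2(ty[1],ty[0]); t=0
    if yaw is not None:
        d=(yaw-cur+np.pi/2)%np.pi-np.pi/2; t=-d/(2*np.pi)
    print("shift",s.round(4),"turn",round(t,4),"curyaw",round(np.degrees(cur),1),"j6",round(o["joint_positions"][5],2),"clk",o["clock"])
E
python3 - <<'E'
from h import *
o=get_obs();print(o["tcp_pos"],o["eef_rot"],o["clock"])
for c in("top","side"):
    im=get_image(c);cv2.imwrite(f"pics/{c}0.png",im["frame"]);print(c,np.linalg.inv(np.array(im["world_to_cam"]))[:3,3])
    for n,z in N.items():
        for d in tip_of(n,im)[:3]:
            print(n,round(d["p"],2),np.round(d["point"]),unproj(d["point"],z,im).round(3))
E
```

```text
pics
[ 0.11802142 -0.51134101  0.25718223] [-6.06362862e-04  9.93579826e-01  1.13131583e-01  7.53044573e-05] 0.0
top [ 0.3483361 -0.0062448  1.5929413]
heatsink_mid 0.91 [360. 162.] [ 0.674 -0.113]
transformer_mid 0.8 [208. 189.] [0.593 0.365]
transformer_mid 0.59 [214. 147.] [0.726 0.346]
big_capacitor_mid 0.54 [435. 184.] [ 0.598 -0.344]
small_capacitor_mid 0.41 [300. 230.] [0.461 0.077]
heatsink_tray 0.64 [298. 233.] [0.453 0.084]
heatsink_tray 0.58 [232. 251.] [0.399 0.293]
transformer_tray 0.94 [359. 228.] [ 0.468 -0.109]
big_capacitor_tray 0.95 [414. 247.] [ 0.406 -0.28 ]
big_capacitor_tray 0.6 [150. 255.] [0.389 0.55 ]
small_capacitor_tray 0.5 [281. 161.] [0.685 0.136]
side [0.47677288 1.0144003  1.28419026]
heatsink_mid 0.78 [277. 176.] [ 0.682 -0.128]
transformer_mid 0.64 [292. 300.] [0.588 0.362]
transformer_mid 0.57 [248. 292.] [0.719 0.341]
big_capacitor_mid 0.76 [304. 133.] [ 0.601 -0.352]
big_capacitor_mid 0.66 [356. 285.] [0.4   0.306]
small_capacitor_mid 0.53 [340. 226.] [0.453 0.084]
heatsink_tray 0.87 [358. 285.] [0.392 0.287]
heatsink_tray 0.44 [340. 225.] [0.45  0.063]
transformer_tray 0.86 [336. 183.] [ 0.469 -0.126]
big_capacitor_tray 0.74 [359. 150.] [ 0.385 -0.3  ]
small_capacitor_tray 0.77 [271. 240.] [0.678 0.132]
```

Run:
```python
import cv2
a=cv2.imread("pics/top0.png")[120:290,120:480];cv2.imwrite("pics/a.png",cv2.resize(a,None,fx=2.2,fy=2.2,interpolation=cv2.INTER_CUBIC))
a=cv2.imread("pics/side0.png")[110:340,200:440];cv2.imwrite("pics/b.png",cv2.resize(a,None,fx=2.5,fy=2.5,interpolation=cv2.INTER_CUBIC))
```

```text
(no output)
```

View pics/a.png

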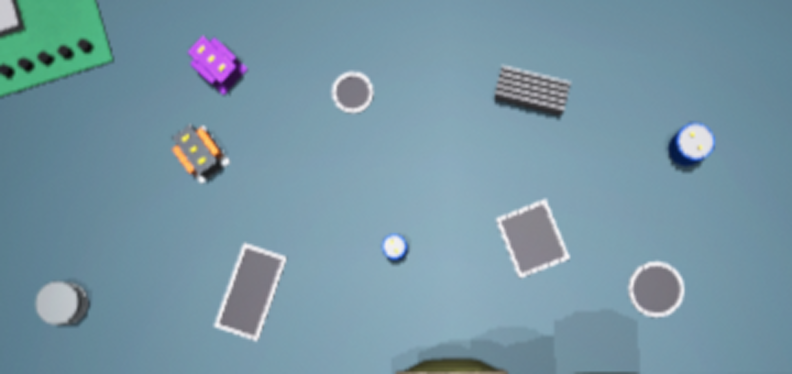

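View pics/b.png

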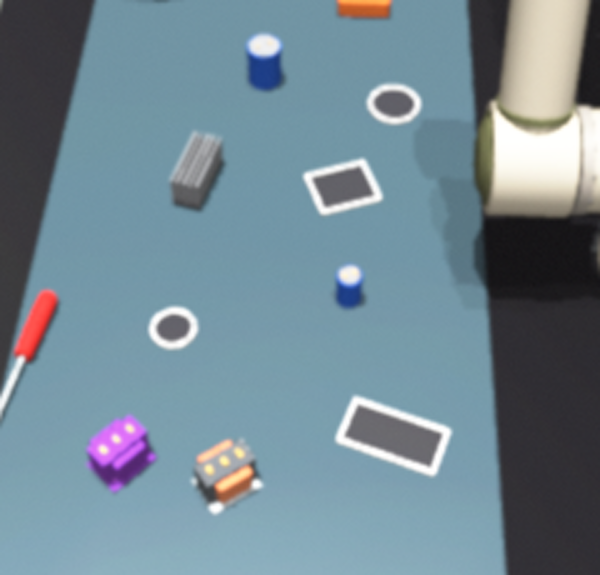

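The top view (2.2x crop) shows the copper transformer at crop (200,152) and its purple twin at (215,62). The heat sink is at (533,91), the big capacitor at (692,143) and the small one at (395,247). The trays are at (250,291), (533,238), (656,289) and (352,91). Next I fit the shapes.

```bash
cat > fit.py <<'E'
from h import *
def trays(im,o=None,amin=250):
    """dark-grey low-saturation floors ringed by white -> rect fits at z=.0025"""
    hsv=cv2.cvtColor(im["frame"],cv2.COLOR_BGR2HSV)
    w=((hsv[...,1]<60)&(hsv[...,2]>150)).astype(np.uint8)
    cs,h=cv2.findContours(w,cv2.RETR_CCOMP,cv2.CHAIN_APPROX_NONE)
    for c,k in zip(cs,h[0] if h is not None else []):
        if k[3]>=0 and cv2.contourArea(c)>amin:   # hole of the lip, upper inner edge z=.006
            P=np.array([unproj(p[0],.006,im,o) for p in c],np.float32)
            (x,y),(a,b),t=cv2.minAreaRect(P*1000)
            if a<b: t+=90;a,b=b,a
            print("tray",round(x),round(y),"size",round(a),round(b),"xyaw",round(t%180,1))
E
python3 - <<'E'
from fit import *
im=get_image("top"); trays(im,amin=60)
rel(.60,-.347,.258)
E
```

```text
tray 21 -89 size 80 18 xyaw 178.9
tray 393 -290 size 67 65 xyaw 133.8
tray 396 288 size 117 58 xyaw 160.9
tray 467 -116 size 82 68 xyaw 21.1
tray 684 141 size 48 46 xyaw 134.9
tray 1135 753 size 91 33 xyaw 64.6
tray 1132 -446 size 40 37 xyaw 98.9
tray 1126 -840 size 61 40 xyaw 129.9
tray 1150 -869 size 43 32 xyaw 27.2
shift [ 8.444e-01 -8.670e-02 -4.000e-04] turn 0 curyaw -77.0 j6 -0.22 clk 0.95
```

```bash
python3 -m pendant '[[[0.11,-0.01,0],0],[[0.21,-0.02,0],0],[[0.31,-0.03,0],0],[[0.41,-0.04,0],0],[[0.51,-0.055,0],0],[[0.61,-0.065,0],0],[[0.7,-0.075,0],0],[[0.76,-0.08,0],0]]' 1 40
python3 -m pendant '[[[0,0,0],0],[[0,0,0],0]]'
python3 - <<'E'
from h import *
o=get_obs();im=get_image("wrist");cv2.imwrite("pics/w1.png",im["frame"]);print(o["tcp_pos"],np.array(im["T_tool_cam"]).round(3),im["fovy"])
for n in("big_capacitor_mid",):
    for d in tip_of(n,im):print(n,d["p"],d["point"],unproj(d["point"],N[n],im,o))
E
```

```text
clock: 1.95
tcp_pos: [0.5536, -0.3609, 0.2574]
eef_rot: [-0.0, 0.993, 0.114, -0.0]
ft_force: [-0.5, -0.6, -0.1]
finger_gap: 1.001
finger_force: 0.0
clock: 2.2
tcp_pos: [0.551, -0.3626, 0.2576]
eef_rot: [-0.0, 0.994, 0.113, -0.0]
ft_force: [-1.4, -0.5, 1.1]
finger_gap: 0.998
finger_force: 0.0
[ 0.55096538 -0.36258702  0.25756511] [[-0.001 -0.962 -0.274  0.071]
 [ 1.    -0.001 -0.002 -0.001]
 [ 0.001 -0.274  0.962 -0.127]
 [ 0.     0.     0.     1.   ]] 59.152395964251426
big_capacitor_mid 0.42 [234.1, 274.3] [ 0.41666192 -0.29584773]
```

View pics/w1.png

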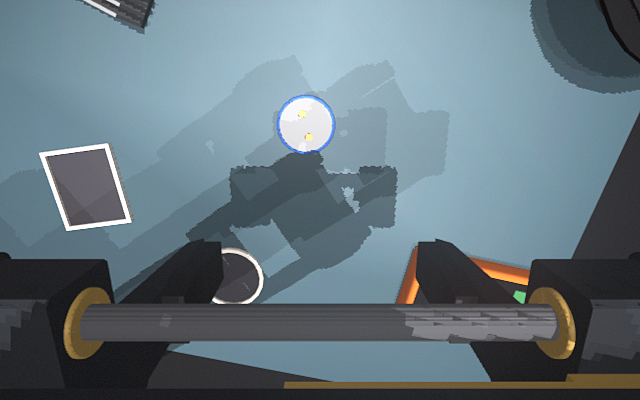

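The wrist view shows the big capacitor's top as a white disc at (306,124). The big tray is partly hidden at (238,276) and the multimeter is at (460,275). I'll locate the cap from the disc.

```bash
cat >> fit.py <<'E'
def disc(im,ztop,o,guess,yaw=None):
    """top disc of a capacitor: bright, unsaturated blob nearest the guess"""
    hsv=cv2.cvtColor(im["frame"],cv2.COLOR_BGR2HSV)
    w=((hsv[...,1]<60)&(hsv[...,2]>150)).astype(np.uint8)
    w=cv2.morphologyEx(w,cv2.MORPH_CLOSE,np.ones((15,15)))
    n,l,s,c=cv2.connectedComponentsWithStats(w)
    p=proj([*guess,ztop],im,o);i=1+np.argmin(np.linalg.norm(c[1:]-p,axis=1)+1e3*(s[1:,4]<60))
    P=np.array([unproj(q[::-1],ztop,im,o) for q in np.argwhere(l==i)])
    m=P.mean(0);print("disc",m.round(4),"dia",(2*np.sqrt(4*P.var(0).mean()/2/1)).round(3),c[i].round(),s[i,4]);return m
E
python3 - <<'E'
from fit import *
o=get_obs();im=get_image("wrist")
m=disc(im,.07,o,(.6,-.347)); trays(im,o)
rel(*m,.15); rel(*m,.045); rel(.393,-.29,.15)
E
```

```text
disc [ 0.6335 -0.3602] dia 0.188 [339.  83.] 57813
tray 468 -115 size 83 69 xyaw 20.7
shift [0.1354 0.0264 0.1801] turn 0 curyaw -77.1 j6 0.59 clk 2.35
shift [0.1354 0.0264 0.3551] turn 0 curyaw -77.1 j6 0.59 clk 2.35
shift [-0.229  -0.1773  0.18  ] turn 0 curyaw -77.1 j6 0.59 clk 2.35
```

```bash
sed -i 's/def disc(im,ztop,o,guess,yaw=None)/def disc(im,ztop,o,guess,S=28,V=150)/; /^def disc/,$ s/(hsv\[...,1\]<60)&(hsv\[...,2\]>150)/(hsv[...,1]<S)\&(hsv[...,2]>V)/' fit.py
python3 - <<'E'
from fit import *
o=get_obs();im=get_image("wrist")
m=disc(im,.07,o,(.6,-.347)); print(unproj((306,124),.07,im,o)); h=cv2.cvtColor(im["frame"],cv2.COLOR_BGR2HSV);print(h[120,290],h[60,200],h[30,306],h[150,50])
m=unproj((306,124),.07,im,o)
rel(*m,.15); rel(*m,.045); rel(.393,-.29,.15)
E
```

```text
disc [ 0.5952 -0.3386] dia 0.032 [305. 124.] 2164
[ 0.5954263  -0.33951021]
[120   2 249] [ 99  59 193] [100  52 210] [100  69 147]
shift [ 0.0812 -0.0214  0.1801] turn 0 curyaw -77.1 j6 0.59 clk 2.4
shift [ 0.0812 -0.0214  0.3551] turn 0 curyaw -77.1 j6 0.59 clk 2.4
shift [-0.2292 -0.1772  0.18  ] turn 0 curyaw -77.1 j6 0.59 clk 2.4
```

```bash
python3 -m pendant '[[[0.06,-0.015,0.05],0],[[0.081,-0.021,0.12],0],[[0.081,-0.021,0.2],0],[[0.081,-0.021,0.26],0],[[0.081,-0.021,0.31],0],[[0.081,-0.021,0.34],0],[[0.081,-0.021,0.355],0],[[0.081,-0.021,0.355],0]]'
python3 -m pendant '[[[0,0,0],0],[[0,0,0],0],[[0,0,0],0],[[0,0,0],0],[[0,0,0],0],[[0,0,0],0]]' -1 30
python3 -c "
from h import *
rel(.393,-.29,.07);rel(.393,-.29,.0475)"
```

```text
clock: 3.4
tcp_pos: [0.5961, -0.3393, 0.045]
eef_rot: [0.0, 0.994, 0.113, 0.0]
ft_force: [0.5, -0.2, -0.4]
finger_gap: 0.999
finger_force: 0.0
clock: 4.15
tcp_pos: [0.5962, -0.3391, 0.045]
eef_rot: [0.0, 0.994, 0.113, 0.0]
ft_force: [-0.4, 0.4, 1.1]
finger_gap: 0.584
finger_force: 30.0
shift [-0.3116 -0.1559 -0.0419] turn 0 curyaw -77.0 j6 0.66 clk 4.15
shift [-0.3116 -0.1559 -0.0044] turn 0 curyaw -77.0 j6 0.66 clk 4.15
```

```bash
python3 -m pendant '[[[0,0,-0.04],0],[[-0.04,-0.02,-0.08],0],[[-0.11,-0.055,-0.09],0],[[-0.18,-0.09,-0.09],0],[[-0.25,-0.125,-0.09],0],[[-0.3,-0.15,-0.09],0],[[-0.3116,-0.156,-0.07],0],[[-0.3116,-0.156,-0.04],0]]'
python3 -c "
from h import *
rel(.393,-.29,.048)"
```

```text
clock: 5.15
tcp_pos: [0.3931, -0.2902, 0.0682]
eef_rot: [0.0, 0.994, 0.113, 0.0]
ft_force: [1.2, -0.0, -2.2]
finger_gap: 0.582
finger_force: 30.0
shift [-0.0001 -0.0004  0.0337] turn 0 curyaw -77.0 j6 0.47 clk 5.15
```

```bash
python3 -m pendant '[[[0,0,0.015],0],[[0,0,0.026],0],[[0,0,0.032],0],[[0,0,0.035],0],[[0,0,0.0352],0],[[0,0,0.0352],0]]'
python3 -m pendant '[[[0,0,0],0],[[0,0,0],0],[[0,0,0],0],[[0,0,0],0]]' 0.9
python3 -m pendant '[[[0,0,-0.06],0],[[0,0,-0.14],0],[[0,0,-0.22],0],[[-0.05,0,-0.3],0],[[-0.05,0,-0.3],0]]' 1
python3 - <<'E'
from fit import *
o=get_obs();im=get_image("wrist");disc(im,.0725,o,(.393,-.29));cv2.imwrite("pics/w2.png",im["frame"])
rel(.46,.08,.26)
E
```

```text
clock: 5.9
tcp_pos: [0.393, -0.29, 0.0478]
eef_rot: [0.0, 0.994, 0.113, 0.0]
ft_force: [1.1, 0.5, -1.3]
finger_gap: 0.587
finger_force: 30.0
clock: 6.4
tcp_pos: [0.3929, -0.2899, 0.0477]
eef_rot: [0.0, 0.994, 0.113, 0.0]
ft_force: [0.4, -0.0, 0.5]
finger_gap: 0.945
finger_force: 0.0
clock: 7.02
tcp_pos: [0.3634, -0.2978, 0.2307]
eef_rot: [0.003, 0.994, 0.112, 0.002]
ft_force: [-0.3, 0.4, -0.2]
finger_gap: 1.002
finger_force: 0.0
disc [ 0.402  -0.2867] dia 0.044 [317. 138.] 4748
shift [ 0.2975 -0.5762 -0.0534] turn 0 curyaw -77.1 j6 0.41 clk 7.075
```

View pics/w2.png

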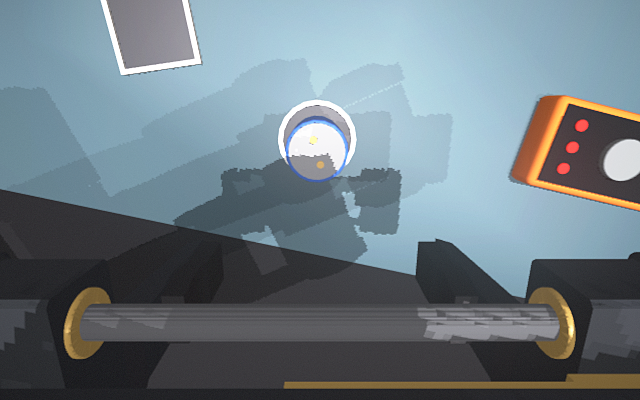

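The capacitor stands in the round tray, with its sleeve circle centred near (317,149) and the lip centred near (317,140). I'll check this numerically.

Run:
```python
from fit import *
o=get_obs();im=get_image("wrist")
print(unproj((317,149),.0725,im,o),unproj((317,139.5),.006,im,o))
for d in tip_of("big_capacitor_tray",im)[:1]:print(d,unproj(d["point"],0,im,o))
rel(.40,.08,.26)
```

```text
[ 0.39361609 -0.2873123 ] [ 0.39365782 -0.28697777]
shift [ 0.2001 -0.5975 -0.0548] turn 0 curyaw -77.0 j6 0.41 clk 7.175
```

```bash
python3 -m pendant '[[[0.04,-0.1,-0.02],0],[[0.07,-0.2,-0.04],0],[[0.1,-0.3,-0.05],0],[[0.13,-0.4,-0.05],0],[[0.165,-0.5,-0.05],0],[[0.2,-0.59,-0.05],0],[[0.2,-0.59,-0.05],0],[[0.2,-0.59,-0.05],0]]'
python3 - <<'E'
from fit import *
o=get_obs();im=get_image("wrist");m=disc(im,.052,o,(.455,.08));cv2.imwrite("pics/w3.png",im["frame"])
for d in tip_of("small_capacitor_mid",im)[:2]:print(d,unproj(d["point"],.026,im,o))
trays(im,o); rel(*m,.034)
E
```

```text
clock: 8.18
tcp_pos: [0.4008, 0.0753, 0.2566]
eef_rot: [-0.0, 0.994, 0.114, -0.001]
ft_force: [0.4, -0.1, -0.2]
finger_gap: 1.002
finger_force: 0.0
disc [0.4559 0.0799] dia 0.02 [329. 116.] 739
{'point': [327.9, 114.1], 'p': 0.63} [0.45588779 0.08075072]
tray 468 -115 size 82 68 xyaw 20.7
tray 397 288 size 116 56 xyaw 160.7
tray 440 -43 size 48 28 xyaw 99.0
shift [0.0917 0.0113 0.3717] turn 0 curyaw -77.1 j6 1.24 clk 8.275
```

View pics/w3.png

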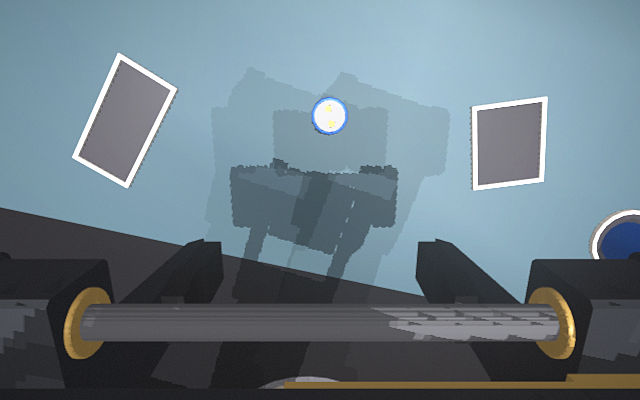

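The small capacitor's disc is clear at (329,116), and both rectangular trays agree with the top fit. Grasping it now.

```bash
python3 -m pendant '[[[0.05,0.006,0.05],0],[[0.0917,0.0113,0.12],0],[[0.0917,0.0113,0.2],0],[[0.0917,0.0113,0.27],0],[[0.0917,0.0113,0.32],0],[[0.0917,0.0113,0.355],0],[[0.0917,0.0113,0.37],0],[[0.0917,0.0113,0.37],0]]'
python3 -m pendant '[[[0,0,0],0],[[0,0,0],0],[[0,0,0],0],[[0,0,0],0],[[0,0,0],0],[[0,0,0],0],[[0,0,0],0]]' -1 20
python3 -c "
from h import *
rel(.684,.141,.08);rel(.684,.141,.0375)"
```

```text
clock: 9.28
tcp_pos: [0.4562, 0.0803, 0.0355]
eef_rot: [-0.0, 0.994, 0.112, -0.0]
ft_force: [0.0, 1.2, -0.4]
finger_gap: 1.002
finger_force: 0.0
clock: 10.15
tcp_pos: [0.4561, 0.0811, 0.0356]
eef_rot: [-0.0, 0.994, 0.113, 0.0]
ft_force: [0.4, -0.6, 0.1]
finger_gap: 0.378
finger_force: 20.0
shift [ 0.3926 -0.0119 -0.074 ] turn 0 curyaw -77.0 j6 1.27 clk 10.15
shift [ 0.3926 -0.0119 -0.0031] turn 0 curyaw -77.0 j6 1.27 clk 10.15
```

```bash
python3 -m pendant '[[[0,0,-0.04],0],[[0.05,-0.002,-0.08],0],[[0.13,-0.004,-0.09],0],[[0.21,-0.006,-0.09],0],[[0.29,-0.009,-0.09],0],[[0.36,-0.011,-0.09],0],[[0.3926,-0.0119,-0.08],0],[[0.3926,-0.0119,-0.05],0]]'
python3 -c "
from h import *
rel(.684,.141,.0383)"
```

```text
clock: 11.15
tcp_pos: [0.6847, 0.1411, 0.0649]
eef_rot: [0.0, 0.994, 0.113, 0.001]
ft_force: [0.0, -0.6, -0.1]
finger_gap: 0.38
finger_force: 20.0
shift [-0.0012 -0.      0.0443] turn 0 curyaw -77.0 j6 1.38 clk 11.15
```

```bash
python3 -m pendant '[[[0,0,0.02],0],[[0,0,0.034],0],[[0,0,0.041],0],[[0,0,0.0443],0],[[0,0,0.0443],0],[[0,0,0.0443],0]]'
python3 -m pendant '[[[0,0,0],0],[[0,0,0],0],[[0,0,0],0],[[0,0,0],0]]' 0.5
python3 -m pendant '[[[0,0,-0.06],0],[[0,0,-0.14],0],[[-0.02,0,-0.22],0],[[-0.08,0,-0.3],0],[[-0.12,0,-0.36],0],[[-0.12,0,-0.36],0],[[-0.12,0,-0.36],0]]' 1
python3 - <<'E'
from fit import *
o=get_obs();im=get_image("wrist");print(o["tcp_pos"]);disc(im,.0545,o,(.684,.141));cv2.imwrite("pics/w4.png",im["frame"][:260])
rel(.61,-.12,.26)
E
```

```text
clock: 11.9
tcp_pos: [0.6842, 0.141, 0.0394]
eef_rot: [0.0, 0.994, 0.113, 0.0]
ft_force: [0.1, -1.1, -0.4]
finger_gap: 0.38
finger_force: 20.0
clock: 12.4
tcp_pos: [0.684, 0.141, 0.0391]
eef_rot: [-0.0, 0.994, 0.113, 0.0]
ft_force: [0.3, 0.1, -0.3]
finger_gap: 0.75
finger_force: 0.0
clock: 13.28
tcp_pos: [0.6139, 0.1248, 0.2539]
eef_rot: [-0.0, 0.994, 0.113, -0.001]
ft_force: [-0.4, -0.6, 0.0]
finger_gap: 1.001
finger_force: 0.0
[0.61390517 0.12478305 0.25394723]
disc [0.6842 0.1418] dia 0.036 [320.  96.] 2744
shift [-0.0981  0.3961 -0.011 ] turn 0 curyaw -77.0 j6 1.36 clk 13.325
```

View pics/w4.png

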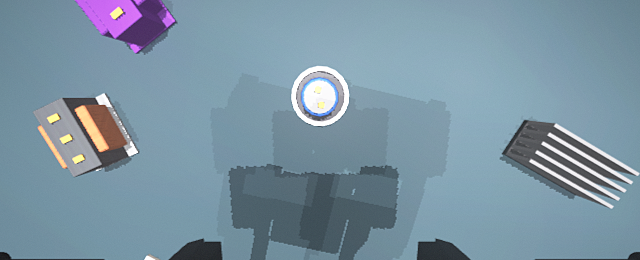

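The small capacitor is concentric in its tray at (320,96). The heat sink is at the right near (570,165) and the transformer at the left. Next is the heat sink.

```bash
python3 -m pendant '[[[-0.02,0.08,-0.01],0],[[-0.04,0.17,-0.01],0],[[-0.07,0.26,-0.01],0],[[-0.09,0.34,-0.01],0],[[-0.1,0.396,-0.01],0],[[-0.1,0.396,-0.01],0],[[-0.1,0.396,-0.01],0]]'
python3 - <<'E'
from fit import *
o=get_obs();im=get_image("wrist");print(o["tcp_pos"]);cv2.imwrite("pics/w5.png",im["frame"][:260])
for d in tip_of("heatsink_mid",im)[:2]:print(d,unproj(d["point"],.026,im,o))
E
```

```text
clock: 14.2
tcp_pos: [0.6089, -0.1194, 0.2599]
eef_rot: [-0.001, 0.994, 0.113, -0.001]
ft_force: [0.0, 0.5, -0.0]
finger_gap: 0.999
finger_force: 0.0
[ 0.60894732 -0.11943272  0.25992396]
{'point': [333.6, 101.3], 'p': 0.65} [ 0.67731169 -0.11653877]
```

View pics/w5.png

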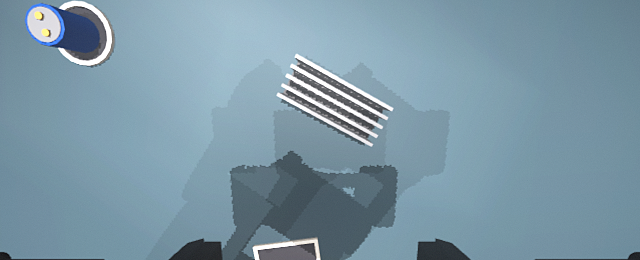

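Five bright fins run from (297,54) to (393,108), and their near side from (277,95) to (371,146). I'll use those top corners for pose and yaw.

Run:
```python
from fit import *
o=get_obs();im=get_image("wrist")
P=np.array([unproj(p,.052,im,o) for p in[(297,54),(393,108),(371,146),(277,95)]],np.float32)
(x,y),(a,b),t=cv2.minAreaRect(P*1000)
if a<b:a,b,t=b,a,t+90
print(x,y,a,b,t%180,P.mean(0)); yaw=np.radians(t+90)
rel(*P.mean(0),.034,yaw)
```

```text
677.7568969726562 -116.69190979003906 99.67774963378906 39.76280975341797 75.11509704589844 [ 0.6777353  -0.11670006]
shift [0.1127 0.0222 0.3779] turn -0.1723 curyaw -76.9 j6 0.96 clk 14.35
```

```bash
python3 -m pendant '[[[0.03,0.006,0.03],-0.029],[[0.06,0.012,0.06],-0.058],[[0.09,0.018,0.09],-0.087],[[0.1127,0.0222,0.12],-0.116],[[0.1127,0.0222,0.15],-0.145],[[0.1127,0.0222,0.19],-0.1723],[[0.1127,0.0222,0.23],-0.1723],[[0.1127,0.0222,0.23],-0.1723]]'
python3 - <<'E'
from h import *
rel(.6777,-.1167,.034,np.radians(165.1))
E
```

```text
clock: 15.35
tcp_pos: [0.677, -0.1169, 0.1213]
eef_rot: [-0.002, 0.793, 0.609, -0.001]
ft_force: [0.1, 1.0, 0.8]
finger_gap: 0.998
finger_force: 0.0
shift [0.0006 0.0015 0.1455] turn -0.0001 curyaw -14.9 j6 -0.08 clk 15.35
```

```bash
python3 -m pendant '[[[0,0,0.05],0],[[0,0,0.09],0],[[0,0,0.12],0],[[0,0,0.14],0],[[0,0,0.1465],0],[[0,0,0.1465],0]]'
python3 -m pendant '[[[0,0,0],0],[[0,0,0],0],[[0,0,0],0],[[0,0,0],0],[[0,0,0],0],[[0,0,0],0],[[0,0,0],0]]' -1 35
python3 - <<'E'
from h import *
rel(.3965,.288,.0365,np.radians(160.8+90))
E
```

```text
clock: 16.1
tcp_pos: [0.678, -0.1181, 0.0356]
eef_rot: [0.0, 0.793, 0.609, 0.0]
ft_force: [-0.1, -0.1, 0.4]
finger_gap: 1.003
finger_force: 0.0
clock: 16.98
tcp_pos: [0.6777, -0.118, 0.0352]
eef_rot: [-0.0, 0.793, 0.609, -0.0]
ft_force: [0.1, 0.1, -0.6]
finger_gap: 0.448
finger_force: 35.0
shift [ 0.5325 -0.6276 -0.0022] turn -0.2383 curyaw -15.0 j6 -0.08 clk 16.975
```

```bash
python3 -m pendant '[[[0,0,-0.05],0],[[0.02,-0.025,-0.1],0],[[0.09,-0.105,-0.13],-0.028],[[0.155,-0.185,-0.13],-0.056],[[0.22,-0.26,-0.13],-0.084],[[0.285,-0.335,-0.13],-0.112],[[0.35,-0.41,-0.13],-0.14],[[0.41,-0.485,-0.13],-0.168]]'
python3 - <<'E'
from h import *
rel(.3965,.288,.08,np.radians(160.8+90))
E
```

```text
clock: 17.98
tcp_pos: [0.4586, 0.1962, 0.1129]
eef_rot: [-0.0, 0.376, 0.927, -0.0]
ft_force: [0.3, 0.7, -4.0]
finger_gap: 0.445
finger_force: 35.0
shift [0.1808 0.0375 0.0549] turn -0.0694 curyaw 45.8 j6 -0.63 clk 17.975
```

```bash
python3 -m pendant '[[[0.06,0.012,0],-0.025],[[0.12,0.025,0],-0.05],[[0.165,0.034,0.01],-0.0694],[[0.18,0.037,0.03],-0.0694],[[0.18,0.037,0.055],-0.0694],[[0.18,0.037,0.055],-0.0694],[[0.18,0.037,0.055],-0.0694]]'
python3 - <<'E'
from h import *
rel(.3965,.288,.038,np.radians(160.8+90))
E
```

```text
clock: 18.85
tcp_pos: [0.3993, 0.2858, 0.0802]
eef_rot: [0.0, 0.17, 0.985, -0.0]
ft_force: [-0.0, -0.4, -3.5]
finger_gap: 0.451
finger_force: 35.0
shift [0.0056 0.0018 0.0703] turn -0.0011 curyaw 70.4 j6 -0.85 clk 18.85
```

```bash
python3 -m pendant '[[[0.0055,0.0015,0.02],0],[[0.0055,0.0015,0.045],0],[[0.0055,0.0015,0.06],0],[[0.0055,0.0015,0.067],0],[[0.0055,0.0015,0.07],0],[[0.0055,0.0015,0.0705],0],[[0.0055,0.0015,0.0705],0]]'
python3 -m pendant '[[[0,0,0],0],[[0,0,0],0],[[0,0,0],0]]' 0.5
python3 -m pendant '[[[0,0,-0.06],0],[[0,0,-0.14],0],[[-0.03,0,-0.22],0],[[-0.09,0,-0.3],0],[[-0.13,0,-0.36],0],[[-0.13,0,-0.36],0],[[-0.13,0,-0.36],0]]' 1
python3 - <<'E'
from fit import *
o=get_obs();im=get_image("wrist");print(o["tcp_pos"]);cv2.imwrite("pics/w6.png",im["frame"])
trays(im,o)
rel(.59,.363,.26)
E
```

```text
clock: 19.73
tcp_pos: [0.396, 0.2884, 0.0381]
eef_rot: [0.0, 0.169, 0.986, 0.0]
ft_force: [0.1, 0.8, -2.8]
finger_gap: 0.454
finger_force: 35.0
clock: 20.1
tcp_pos: [0.396, 0.2884, 0.038]
eef_rot: [0.0, 0.169, 0.986, 0.0]
ft_force: [-0.6, 0.0, -1.2]
finger_gap: 0.741
finger_force: 0.0
clock: 20.98
tcp_pos: [0.4687, 0.2623, 0.2527]
eef_rot: [-0.001, 0.169, 0.986, -0.0]
ft_force: [-1.0, 0.5, -0.4]
finger_gap: 1.001
finger_force: 0.0
[0.46865616 0.26227146 0.25270823]
tray 402 314 size 96 5 xyaw 160.8
tray 396 287 size 117 56 xyaw 161.9
shift [-0.135   0.2257 -0.0131] turn 0 curyaw 70.5 j6 -0.94 clk 21.025
```

View pics/w6.png

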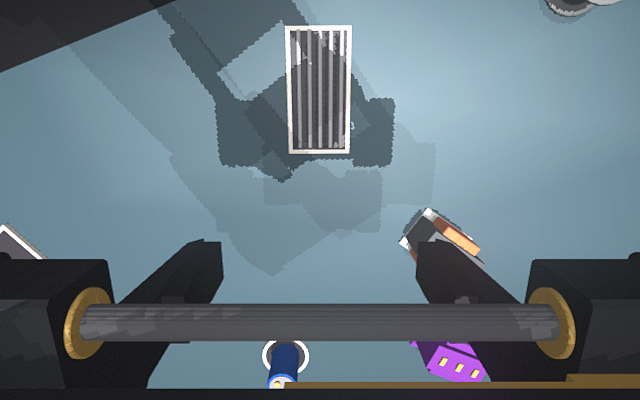

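The heat sink sits in its tray, with the fins at (320,90) centred between the lips. The transformer is at (440,235). I'll swing round so it comes in front of the camera.

```bash
python3 -m pendant '[[[-0.01,0.02,-0.01],0.029],[[-0.02,0.04,-0.01],0.058],[[-0.03,0.06,-0.01],0.087],[[-0.045,0.08,-0.01],0.116],[[-0.06,0.1,-0.01],0.145],[[-0.073,0.125,-0.01],0.174],[[-0.073,0.125,-0.01],0.203],[[-0.073,0.125,-0.01],0.232]]'
python3 -m pendant '[[[0,0,0],0.029],[[0,0,0],0.058],[[0,0,0],0.087],[[0,0,0],0.101],[[0,0,0],0.101],[[0,0,0],0.101]]'
python3 - <<'E'
from fit import *
o=get_obs();im=get_image("wrist");print(o["tcp_pos"],o["joint_positions"][5]);cv2.imwrite("pics/w7.png",im["frame"][:260])
for d in tip_of("transformer_mid",im)[:3]:print(d,unproj(d["point"],.028,im,o))
E
```

```text
clock: 22.02
tcp_pos: [0.5349, 0.3188, 0.2583]
eef_rot: [-0.0, 0.784, 0.62, -0.001]
ft_force: [0.4, 0.7, -0.3]
finger_gap: 1.004
finger_force: 0.0
clock: 22.78
tcp_pos: [0.5354, 0.3185, 0.2593]
eef_rot: [-0.0, 0.937, 0.348, -0.001]
ft_force: [-0.1, -0.1, -0.6]
finger_gap: 1.0
finger_force: 0.0
[0.53535754 0.31850864 0.25925484] 1.2087773865313907
{'point': [439.1, 2.7], 'p': 0.71} [0.72331304 0.33719999]
{'point': [328.6, 96.4], 'p': 0.61} [0.59569955 0.35967446]
```

View pics/w7.png

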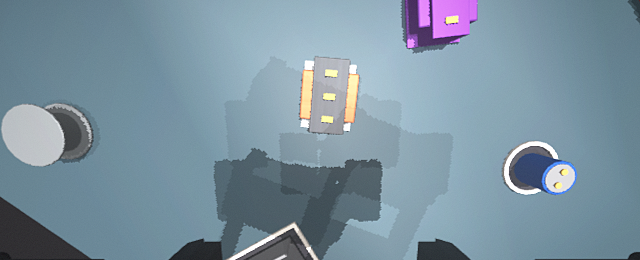

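The copper transformer is centred at about (331,95), with core corners (314,57), (352,59), (348,134) and (309,132). The purple twin is clear of it at (440,20).

Run:
```python
from fit import *
o=get_obs();im=get_image("wrist")
P=np.array([unproj(p,.056,im,o) for p in[(314,57),(352,59),(348,134),(309,132)]],np.float32)
(x,y),(a,b),t=cv2.minAreaRect(P*1000)
if a<b:a,b,t=b,a,t+90
print(x,y,a,b,t%180,P.mean(0)); rel(*P.mean(0),.034,np.radians(t+90))
```

```text
596.6217041015625 358.60693359375 65.02548217773438 36.20338821411133 37.73295211791992 [0.5966697  0.35852683]
shift [0.1209 0.0156 0.376 ] turn 0.0081 curyaw -49.3 j6 1.21 clk 22.925
```

```bash
python3 -m pendant '[[[0.06,0.008,0.05],0.008],[[0.12,0.0155,0.12],0.008],[[0.12,0.0155,0.2],0.008],[[0.12,0.0155,0.27],0.008],[[0.12,0.0155,0.32],0.008],[[0.12,0.0155,0.355],0.008],[[0.12,0.0155,0.375],0.008],[[0.12,0.0155,0.375],0.008]]'
python3 -m pendant '[[[0,0,0],0],[[0,0,0],0],[[0,0,0],0],[[0,0,0],0],[[0,0,0],0],[[0,0,0],0]]' -1 45
python3 - <<'E'
from h import *
rel(.4675,-.115,.037,np.radians(20.9+90))
E
```

```text
clock: 23.92
tcp_pos: [0.5964, 0.3581, 0.0347]
eef_rot: [-0.0, 0.946, 0.323, -0.0]
ft_force: [0.3, 0.2, 0.0]
finger_gap: 1.0
finger_force: 0.0
clock: 24.68
tcp_pos: [0.5965, 0.3583, 0.0351]
eef_rot: [-0.0, 0.946, 0.323, 0.0]
ft_force: [-2.5, 1.3, 3.4]
finger_gap: 0.587
finger_force: 44.8
shift [-0.6527  0.4923 -0.0034] turn 0.0468 curyaw -52.3 j6 1.29 clk 24.675
```

```bash
python3 -m pendant '[[[0,0,-0.05],0],[[-0.03,0.023,-0.1],0],[[-0.11,0.083,-0.13],0.01],[[-0.19,0.143,-0.13],0.02],[[-0.27,0.203,-0.13],0.03],[[-0.35,0.264,-0.13],0.04],[[-0.43,0.324,-0.13],0.0468],[[-0.5,0.377,-0.13],0.0468]]'
python3 - <<'E'
from h import *
rel(.4675,-.115,.08,np.radians(20.9+90))
E
```

```text
clock: 25.68
tcp_pos: [0.4965, -0.0063, 0.1124]
eef_rot: [-0.0, 0.984, 0.181, -0.0]
ft_force: [0.5, -0.0, -3.7]
finger_gap: 0.588
finger_force: 44.8
shift [-0.1095  0.1522  0.054 ] turn -0.0002 curyaw -69.2 j6 0.96 clk 25.675
```

```bash
python3 -m pendant '[[[-0.04,0.055,0],0],[[-0.08,0.11,0],0],[[-0.103,0.143,0.01],0],[[-0.1095,0.152,0.03],0],[[-0.1095,0.152,0.053],0],[[-0.1095,0.152,0.053],0],[[-0.1095,0.152,0.053],0]]'
python3 - <<'E'
from h import *
rel(.4675,-.115,.0377,np.radians(20.9+90))
E
```

```text
clock: 26.55
tcp_pos: [0.4689, -0.1123, 0.081]
eef_rot: [-0.0, 0.983, 0.182, 0.0]
ft_force: [-0.7, -0.3, -4.2]
finger_gap: 0.589
finger_force: 44.8
shift [-0.0038  0.0033  0.0722] turn 0.0001 curyaw -69.1 j6 0.73 clk 26.55
```

```bash
python3 -m pendant '[[[-0.004,0.003,0.02],0],[[-0.004,0.003,0.045],0],[[-0.004,0.003,0.06],0],[[-0.004,0.003,0.068],0],[[-0.004,0.003,0.071],0],[[-0.004,0.003,0.072],0],[[-0.004,0.003,0.072],0]]'
python3 -m pendant '[[[0,0,0],0],[[0,0,0],0],[[0,0,0],0]]' 0.85
python3 -m pendant '[[[0,0,-0.06],0],[[0,0,-0.14],0],[[-0.03,0,-0.22],0],[[-0.09,0,-0.3],0],[[-0.13,0,-0.36],0],[[-0.13,0,-0.36],0],[[-0.13,0,-0.36],0]]' 1
python3 - <<'E'
from fit import *
o=get_obs();im=get_image("wrist");print(o["tcp_pos"]);cv2.imwrite("pics/w8.png",im["frame"])
for q in[(.4675,-.115)]:print(proj([*q,.0585],im,o),proj([*q,.006],im,o))
im=get_image("side");a=im["frame"][110:340,200:440];cv2.imwrite("pics/s2.png",cv2.resize(a,None,fx=2.5,fy=2.5,interpolation=cv2.INTER_CUBIC))
E
```

```text
clock: 27.42
tcp_pos: [0.4672, -0.1156, 0.038]
eef_rot: [0.0, 0.983, 0.181, 0.0]
ft_force: [-0.7, 0.5, -4.7]
finger_gap: 0.584
finger_force: 44.8
clock: 27.8
tcp_pos: [0.4673, -0.1156, 0.0381]
eef_rot: [0.0, 0.983, 0.181, 0.0]
ft_force: [0.1, 0.2, 0.7]
finger_gap: 0.902
finger_force: 0.0
clock: 28.68
tcp_pos: [0.3942, -0.1431, 0.2531]
eef_rot: [-0.0, 0.983, 0.181, -0.0]
ft_force: [-0.4, -0.7, -0.5]
finger_gap: 1.001
finger_force: 0.0
[ 0.39423026 -0.14306262  0.25309676]
[320.62581178  88.93876527] [320.51772587  90.15670048]
```

View pics/w8.png

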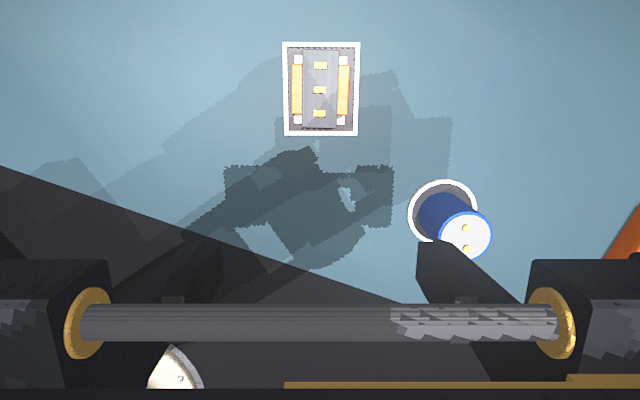

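View pics/s2.png

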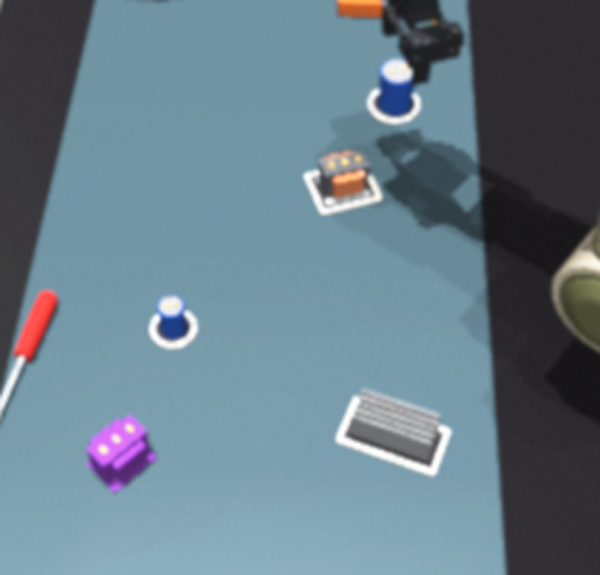

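The wrist view shows the transformer centred in its tray, with its top at (320,89). The side view shows all four parts upright inside the lips of their matching trays.

```bash
python3 -c "
from rig import close_job
print(close_job())"
```

```text
the job is handed in; nothing more can be done
None
```

I set all four parts upright in their matching trays and handed the job in at about 29 s; the last pictures show each part inside its lip, nothing was dropped, and the arm never went near the multimeter or solder reel, but the judge's verdict was not shown.

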